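# Fit the blue bobbin on the yarn winder and hold it down

### The arm

A 6-joint arm with a two-finger parallel gripper is mounted at the origin on the work surface. World frame = base frame: x ahead of the robot, y to its left, z up, the work surface at z = 0. Lengths are in m, angles in rad, forces in N, time in s.
With the tool pointing down it reaches from about 0.35 to 0.775 m from the base axis. Payload 7.3 kg.
Tool frame: the origin (TCP) lies on the centre line of the jaws, within the pads' length; the fingertips stand 8 mm ahead of it and the grasp point (between the pads) lies 11 mm behind it; z points along the fingers, x is the direction in which the jaws open and shut, and the axes are right-handed (so a half turn about z gives the same grasp; the last joint's range is limited). The gripper opens to 92 mm and grips with 3 to 60 N. Pads are 19 mm wide; open, the fingers measure 130 mm over their backs; the gripper's body (75 mm by 190 mm) begins 47 mm behind the grasp point.
Start: joints at [1.013, 0.342, 1.524, -0, 1.275, -0.146], TCP at [0.21, 0.481, 0.235] pointing down, gripper open.
Joint ranges: [-2.53, 2.53], [-0.77, 2.02], [0.04, 2.7], [-1, 4.14], [0.28, 2.66], [-3.11, 3.11]. Speed limits (rad/s): [2.57, 2.57, 3.14, 3.14, 3.14, 3.14].

### API

Orientations are given as a rotation vector (axis times angle).
In Python, from workcell import observe, optics, sign_off gives the robot as it stands.
- The arm moves only by the tool drive_tool, never from a script. Its argument "steps" is a list of rows, each a list of 7 numbers: the opening in per cent of the stroke, from 0 (shut) to 100 (fully open), then the shift along the tool's x, y, z in mm, then the turn, a rotation vector about the tool's x, y, z in rad. A call has 1 to 5 rows; each row shifts and turns the commanded pose from where the row before left it, along the tool's axes as they then stand; what a row does not reach is not made up. A row lasts 1/12 s, in which the tool goes at most 41.7 mm and 7.16 degrees, less where a joint would pass 70% of its speed; a pose out of reach is approached as far as the arm can. A call with a gripper value outside its range is refused whole. The fingers move at their own pace and stop on an object; "squeeze" is the grip in N (left out, the last holds). Time passes only in rows, so rows that do not move let the fingers close. It gives the time, the measured TCP pose, the force and the opening at its end, in the units of the state.
- observe(): the state, without advancing time (a new reading comes with each control period).
- optics.get_image(name): name is "scene" or "top" or "wrist"; returns a dict with "frame" (420x560x3 uint8, blue, green, red), "intrinsics" (3x3 intrinsics, pixels), "dist_coeffs" ([k1, k2, p1, p2, k3] as OpenCV has them; the pictures are not rectified), "xyz" and "rotation" of the camera in the world; the wrist camera has in their place "mount" (4x4, takes a point from camera to tool coordinates, whose origin is the TCP and whose axes are the tool frame's). Camera axes: x right, y up, looking along -z (the intrinsics and any distortion apply to the point x, -y, -z); pixel columns grow to the right and rows downward; lengths in m; the calibration is good to about 2 mm. A picture is of the moment at which its call begins: read the wrist's pose just before it. There is no depth.
- sign_off(): hands the job in, once; it reports no verdict.
The state is a dict: "clock": time; "joints": joint angles; "dq": joint speeds; "joint_efforts": joint torques, N m; "position": TCP position; "tool_rot": TCP orientation; "force": force on the tool from outside, world axes, zero at the start; "ft_torque": the same for the moment, N m; "grip_width": finger opening in m.
Only numpy, scipy, OpenCV 4.12 (cv2) and the standard library are available. Lean on these libraries where they do the work, as an engineer would, in place of code of your own. Each camera call takes 0.05 s, during which the arm holds its last target.

### The job

Take the blue bobbin from the wooden stand and set its stem in the spindle socket of the yarn winder, turning it until the splines mesh and it slides fully home, flange flat on the metal collar. A spring in the socket lifts it again, so keep pressing: finish with the gripper still holding the bobbin pressed down at the bottom, so that I can do up the locking screw. Leave the orange bobbin, the button jar and the green tin where they are.

Things in the scene. Friction and masses are not known exactly. Their poses are not given: they have to be found in the camera images.
- bobbin: Blue plastic yarn bobbin to fit, about 0.12 kg, upright in one of the stand's two wells (either one). Origin: centre of the flange's underside; z up its axis, x along one of its four splines. Flange 84 mm across, z 0 to 6 mm; tapered tube 50 to 38 mm across, z 6 to 73; round neck 34 mm across, z 73 to 115 (top). White marks on flange and top lie in line with the splines.
- neck (a point): Middle of the blue bobbin's round neck, the place to grip: 34 mm across, 94 mm above the bobbin's origin, 21 mm below its top.
- nose (a point): Lower end of the blue bobbin's stem, 34 mm below its origin. From here up: tapered steel pilot nose 7 growing to 14 mm across, 14 mm long; then 20 mm of black splined stem up to the flange, core 16 mm across, with four splines at 90 degrees (along the bobbin's +x, +y, -x, -y), 6 mm wide, tips at 15 mm radius.
- spare: Orange bobbin of the same shape and origin, in the stand's other well. Leave it there.
- stand: Fixed wooden bobbin stand, 110 x 260 x 45 mm (x, y, z), origin at the centre of its underside, with two round wells 37 mm across and 40 mm deep at y = +65 and -65 mm. A bobbin's flange rests on its top (z = 45 mm), the stem hangs in the well with about 3 mm play all round.
- winder: Fixed electric yarn winder, unplugged: grey-blue housing 55 mm high, x -85 to 85, y -150 to 80 mm in its frame; origin on the table under the spindle axis, z up. Aluminium collar (48 mm across, top at z = 100 mm) above a dark grey drive disc (108 mm across, top at z = 90 mm). Steel yarn guide arm and tension discs at y = -132 mm, up to z = 185 mm, reaching in to y = -90 mm.
- socket (a point): Centre of the socket's mouth, in the white insert flush with the collar's top; z up, x along one of four slots at 90 degrees (in line with the white marks on the disc). Bore 19 mm across, slots 9 mm wide to 17 mm radius. Stands at any angle, held by its gearbox (0.5 N m). Bobbin fully home: its origin is here. Unmeshed: origin 20 mm higher, splines resting on the collar, nose in the bore.
- plunger (a joint): Travel (m) of the spring plunger deep in the bore, 0 when free. It meets the nose when the bobbin is 10 mm above home and reads about 0.010 with the bobbin fully home; it pushes up with 3 N at first and 11 N at home.
- jar: Amber glass jar with a wooden cap, 60 mm across, 80 mm high, origin at the centre of its underside. Leave it alone.
- tin: Round green tin, 62 mm across, 30 mm high, origin at the centre of its underside. Leave it alone.
Mind the look-alikes: they are no part of the job. There is more than one size of the bobbin; the job needs the smallest.

How it is judged:
By the outcome, as a careful person would: the job done as asked, in the order asked, and still so for the second after the job is handed in, while the arm keeps its last pose, push and grip.
It also fails if it takes over 45 s, if anything falls off the work surface, if the arm or the gripper's body presses on something with over 40 N, if the wrist force passes 120 N, or if a joint passes its speed limit or range.

## Working session

There is one attempt and no reset: what is moved stays moved. The work goes in short steps, Python scripts to look and compute and a tool call to move; the robot and the scene stay as the last step left them, time stands still between calls to the robot, and variables do not carry over. Pictures are saved under pics/ and viewed, and the job is handed in when it is done.

Besides the shell and the picture viewer there is one more tool, called after "Emit:" as a command line: name --pt "numbers of a row" for each row, then --argument value for the rest. drive_tool: Moves the arm, as the interface text tells. Its arguments: {"type":"object","properties":{"steps":{"type":"array"},"squeeze":{"type":"number"}},"required":["steps"]}

```bash
mkdir -p pics; ls
cat > h.py <<'E'
import numpy as np, cv2
from workcell import observe, optics, sign_off
from scipy.spatial.transform import Rotation as R
def snap(n,f=None):
    s=observe(); d=optics.get_image(n); d['state']=s
    if f: cv2.imwrite('pics/'+f+'.png',d['frame'])
    if n=='wrist':
        T=np.eye(4);T[:3,:3]=R.from_rotvec(s['tool_rot']).as_matrix();T[:3,3]=s['position']
        M=T@np.array(d['mount']); d['P']=M[:3,3]; d['Rm']=M[:3,:3]
    else:
        d['P']=np.array(d['xyz']); r=np.array(d['rotation']); d['Rm']=r if r.shape==(3,3) else R.from_rotvec(r).as_matrix()
    return d
def ray(d,uv):
    uv=np.array(uv,float).reshape(-1,1,2)
    n=cv2.undistortPoints(uv,np.array(d['intrinsics'],float),np.array(d['dist_coeffs'],float)).reshape(-1,2)
    return np.c_[n[:,0],-n[:,1],-np.ones(len(n))]@d['Rm'].T
def onz(d,uv,z):
    v=ray(d,uv); return d['P']+v*((z-d['P'][2])/v[:,2])[:,None]
def proj(d,X):
    c=(np.atleast_2d(X)-d['P'])@d['Rm']; c=c*[1,-1,-1]
    return cv2.projectPoints(c,np.zeros(3),np.zeros(3),np.array(d['intrinsics'],float),np.array(d['dist_coeffs'],float))[0].reshape(-1,2)
E
python3 - <<'E'
from h import *
s=observe();print(s)
for n in('scene','top','wrist'):
    d=snap(n,n+'0');print(n,d['P'],d['Rm'].round(3).tolist(),np.array(d['intrinsics']).tolist(),d['dist_coeffs'])
E
```

```text
pics
{'clock': 0.0, 'joints': array([ 1.01298581e+00,  3.42729766e-01,  1.52503093e+00,  4.26334142e-06,
        1.27537780e+00, -1.45996442e-01]), 'dq': array([ 3.96135868e-04, -1.34901002e-03, -4.73228841e-04,  1.19760341e-03,
        4.73773827e-05,  2.83839917e-05]), 'joint_efforts': array([-2.72114776e-03, -4.31243491e+01, -2.44216651e+01,  7.14393798e-02,
        5.62579965e-02, -1.27126186e-04]), 'position': array([0.20990835, 0.48077938, 0.23403644]), 'tool_rot': array([ 2.62816089e+00,  1.71997492e+00, -2.20584836e-03]), 'force': array([ 0.19736596,  0.02010314, -0.65595369]), 'ft_torque': array([0.02522493, 0.02448844, 0.00301235]), 'grip_width': 0.09166909436102944}
scene [0.99359272 0.46549787 0.66677177] [[-0.701, -0.499, 0.51], [0.714, -0.485, 0.506], [-0.005, 0.718, 0.696]] [[430.9830389457413, 0.0, 276.71285001832206], [0.0, 430.9830389457413, 212.03522676353032], [0.0, 0.0, 1.0]] [-0.05136708  0.          0.          0.          0.        ]
top [0.52094198 0.06559824 0.90367065] [[-0.004, 0.997, -0.076], [-0.999, -0.001, 0.034], [0.034, 0.076, 0.997]] [[380.99572041193966, 0.0, 282.4120168834754], [0.0, 380.99572041193966, 210.1371182886623], [0.0, 0.0, 1.0]] [-0.1077275  0.         0.         0.         0.       ]
wrist [0.14185855 0.51101755 0.38479392] [[0.401, -0.881, -0.253], [0.916, 0.385, 0.112], [-0.002, -0.276, 0.961]] [[342.54011338092124, 0.0, 278.98415785162183], [0.0, 342.54011338092124, 211.53363945252315], [0.0, 0.0, 1.0]] [-0.00072791  0.          0.          0.          0.        ]
```

View pics/scene0.png

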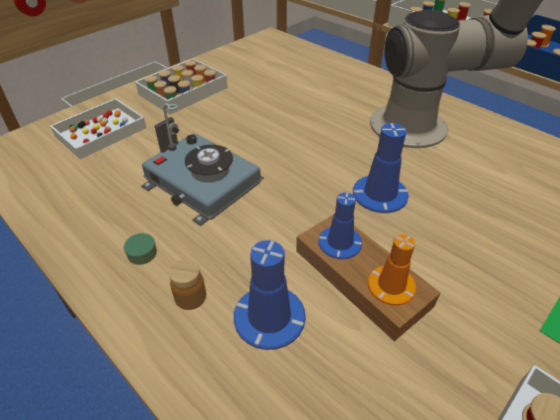

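View pics/top0.png

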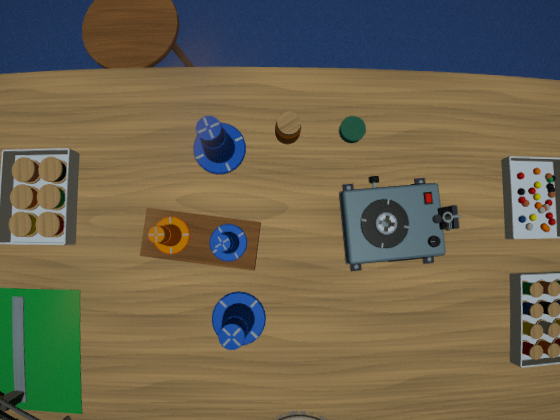

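View pics/wrist0.png

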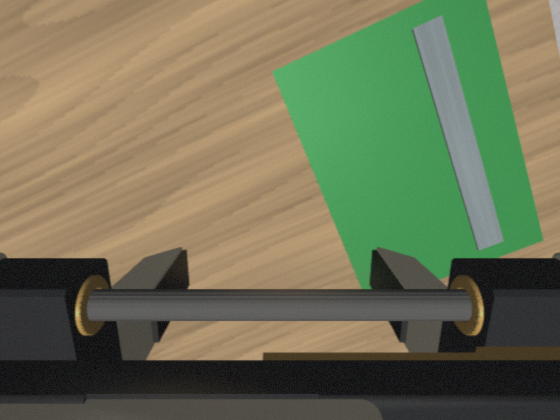

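Run:
```python
from h import *
d=snap('top');f=d['frame'];s=snap('scene');g=s['frame']
hsv=cv2.cvtColor(f,cv2.COLOR_BGR2HSV)
m=cv2.inRange(hsv,(105,120,60),(125,255,255)); m[:80]=0
n,l,st,c=cv2.connectedComponentsWithStats(m)
for i in range(1,n):
    if st[i,4]>80: print(st[i],c[i].round(1))
a=cv2.resize(f[205:285,130:270],None,fx=5.5,fy=5.5,interpolation=cv2.INTER_CUBIC)
b=cv2.resize(f[170:280,335:470],None,fx=5.5,fy=5.5,interpolation=cv2.INTER_CUBIC)
e=cv2.resize(g[185:310,290:440],None,fx=5,fy=5,interpolation=cv2.INTER_CUBIC)
for k,i in dict(ca=a,cb=b,ce=e).items(): cv2.imwrite(f'pics/{k}.png',i)
```

```text
[ 194  116   52   58 1496] [218.8 146.1]
[210 224  37  37 867] [227.6 242.2]
[ 212  292   54   58 1634] [237.7 319.8]
```

View pics/ca.png

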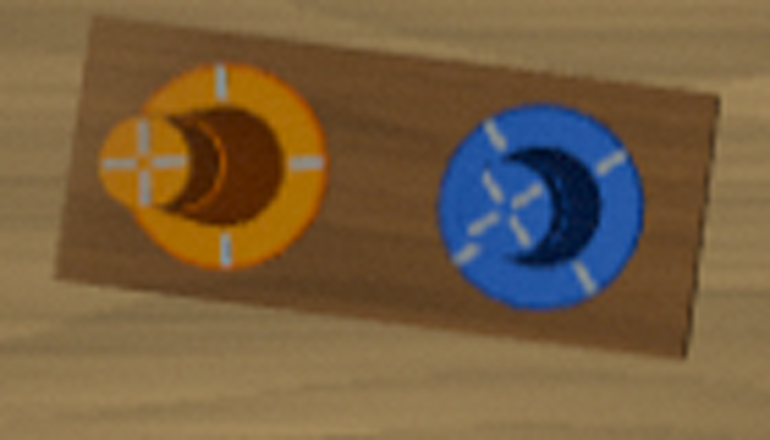

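View pics/cb.png

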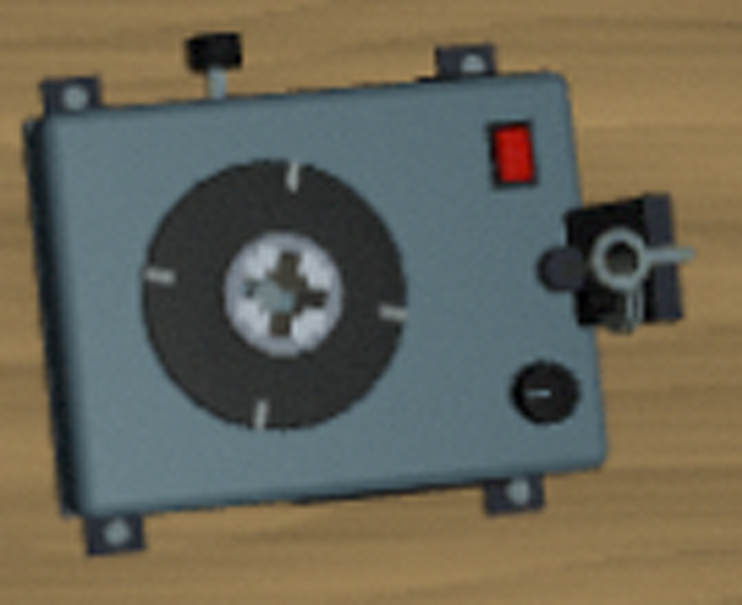

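View pics/ce.png

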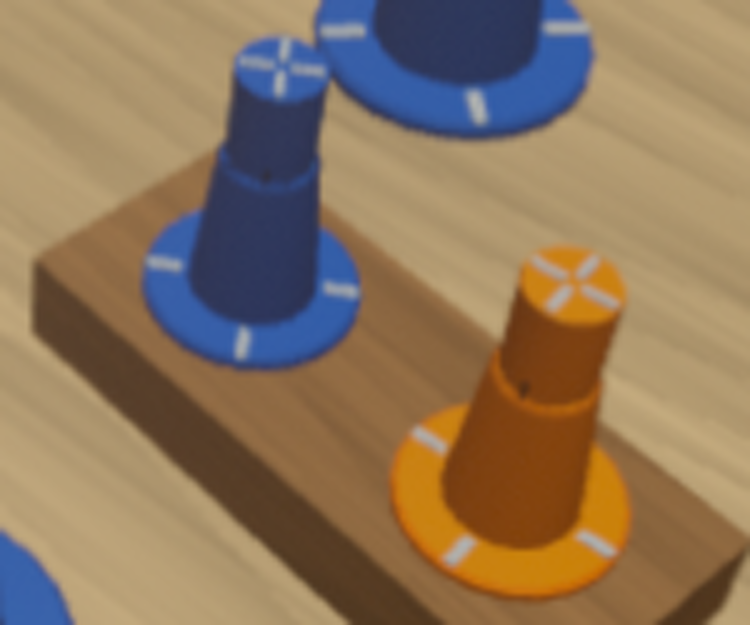

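Run:
```python
from h import *
d=snap('top');f=d['frame'];s=snap('scene');g=s['frame']
def blob(fr,lo,hi,box):
    m=cv2.inRange(cv2.cvtColor(fr,cv2.COLOR_BGR2HSV),lo,hi); k=np.zeros_like(m);x0,y0,x1,y1=box;k[y0:y1,x0:x1]=m[y0:y1,x0:x1]
    c=max(cv2.findContours(k,0,1)[0],key=cv2.contourArea);return c
c=blob(f,(105,100,50),(125,255,255),(200,215,255,268)); h=cv2.convexHull(c)
e=cv2.fitEllipse(h);print('flange top px',e)
p=onz(d,[e[0]],.049)[0];print('flange',p, 'diam',np.ptp(onz(d,h,.049),axis=0))
def cr(pts,ox,oy,k=5.5): return (np.array(pts,float)+.5)/k-.5+[ox,oy]
print('blue top',onz(d,cr([(510,210)],130,205),.16))
mk=onz(d,cr([(495,134),(612,162),(586,278),(467,250)],130,205),.051);print(mk.mean(0))
q=mk-mk.mean(0);print(np.linalg.norm(q[:,:2],axis=1),np.rad2deg(np.arctan2(q[:,1],q[:,0]))%90)
mk=onz(d,cr([(293,176),(393,314),(262,414),(159,276)],335,170),.09);print('sock',mk.mean(0))
q=mk-mk.mean(0);print(np.linalg.norm(q[:,:2],axis=1),np.rad2deg(np.arctan2(q[:,1],q[:,0]))%90)
print('collar c',onz(d,cr([(283,294)],335,170),.1))
# scene view
c=blob(g,(105,100,50),(125,255,255),(312,185,365,258));print(cv2.boundingRect(c))
print('scene top', onz(s,cr([(281,69)],290,185,5),.16))
P=np.array([[223.7,310.0]]);
# stand corners
print('stand',onz(d,cr([(92,16),(720,95),(685,357),(55,277)],130,205),.045))
b=cv2.resize(g[125:200,135:265],None,fx=6,fy=6,interpolation=cv2.INTER_CUBIC);cv2.imwrite('pics/cs.png',b)
for nm,X in(('sock',mk.mean(0)+[0,0,.01]),('btop',onz(d,cr([(510,210)],130,205),.16)[0])):print(nm,proj(s,X))
```

```text
flange top px ((227.9498291015625, 242.1519012451172), (36.805877685546875, 37.060203552246094), 12.681486129760742)
flange [0.514604   0.15852371 0.049     ] diam [0.08026791 0.08049427 0.        ]
blue top [[0.51423673 0.15739355 0.16      ]]
[0.51488272 0.15872283 0.051     ]
[0.03447158 0.03409926 0.03462224 0.03440009] [32.26358642 31.33480445 32.75698664 31.09408149]
sock [ 0.55430364 -0.18513825  0.09      ]
[0.04779497 0.04775735 0.0474799  0.04812962] [80.89863452 80.53846779 81.34899804 80.91807672]
collar c [[ 0.55419375 -0.18436161  0.1       ]]
(319, 185, 46, 73)
scene top [[0.51400663 0.15993188 0.16      ]]
stand [[0.59280163 0.34521267 0.045     ]
 [0.56001595 0.08595373 0.045     ]
 [0.45337083 0.10023027 0.045     ]
 [0.48561287 0.35860042 0.045     ]]
sock [[207.05956955 153.96543302]]
btop [[344.5682789  197.78254625]]
```

View pics/cs.png

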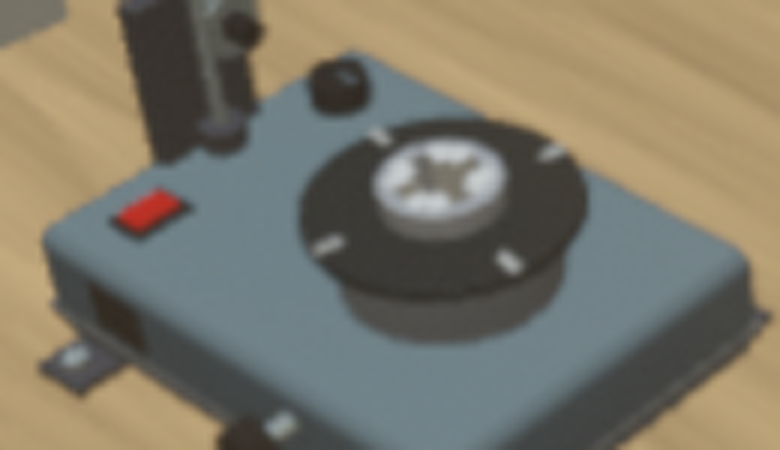

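The blue candidates in the top view are the large bobbin at (219,146), the one in the stand at (228,242), and the large bobbin at (238,320). Only (228,242) stands in a well of the stand, is the same size as the orange one, and has a flange of about 84 mm. The enlarged crop confirms that it is the one to take. It sits at about (0.514, 0.159) with its splines at 32° (mod 90). The socket is at about (0.554, -0.185) with its slots at 81° (mod 90).

```bash
cat >> h.py <<'E'
def togo(t,ang=None):
    s=observe();Rm=R.from_rotvec(s['tool_rot']).as_matrix()
    a=np.rad2deg(np.arctan2(Rm[1,0],Rm[0,0]))
    print('clk',s['clock'],'pos',s['position'].round(4),'ang',a.round(2),'tilt z',Rm[:,2].round(4),'F',s['force'].round(2),'T',s['ft_torque'].round(3),'w',s['grip_width'].round(4),'q',s['joints'].round(2))
    if t is not None: print('shift now mm',(Rm.T@(np.array(t)-s['position'])*1000).round(1))
    if ang is not None:
        rz=-np.deg2rad(ang-a);print('turn tool z',rz.round(4))
        if t is not None: print('shift after turn',((Rm@R.from_rotvec([0,0,rz]).as_matrix()).T@(np.array(t)-s['position'])*1000).round(1))
E
python3 -c "
from h import *
togo([.5144,.1585,.235],41)"
```

```text
Traceback (most recent call last):
  File "h.py", line 25, in togo
    print('clk',s['clock'],'pos',s['position'].round(4),'ang',a.round(2),'tilt z',Rm[:,2].round(4),'F',s['force'].round(2),'T',s['ft_torque'].round(3),'w',s['grip_width'].round(4),'q',s['joints'].round(2))
                                                                                                                                                           ^^^^^^^^^^^^^^^^^^^^^
AttributeError: 'float' object has no attribute 'round'
```

```bash
sed -i "s/s\['grip_width'\].round(4)/round(s['grip_width'],4)/" h.py
python3 -c "
from h import *
togo([.5144,.1585,.235],41)"
```

```text
clk 0.35 pos [0.2101 0.4811 0.2346] ang 66.4 tilt z [-2.e-04 -3.e-04 -1.e+00] F [-0.    0.21 -0.42] T [-0.052 -0.04   0.032] w 0.092 q [ 1.01  0.34  1.52 -0.    1.28 -0.15]
shift now mm [-1.738e+02  4.080e+02 -4.000e-01]
turn tool z 0.4434
shift after turn [ 1.810e+01  4.431e+02 -4.000e-01]
```

Emit:
drive_tool --pt "100 0 0 0 0 0 0.111" --pt "100 0 0 0 0 0 0.111" --pt "100 0 0 0 0 0 0.111" --pt "100 0 0 0 0 0 0.111" --pt "100 1.5 37 0 0 0 0"

```text
clock: 0.77
position: [0.233, 0.4569, 0.2347]
tool_rot: [-2.942, -1.093, 0.0]
force: [0.3, -0.6, 0.5]
grip_width: 0.0921
```

Emit:
drive_tool --pt "100 1.5 37 0 0 0 0" --pt "100 1.5 37 0 0 0 0" --pt "100 1.5 37 0 0 0 0" --pt "100 1.5 37 0 0 0 0" --pt "100 1.5 37 0 0 0 0"

```text
clock: 1.18
position: [0.3634, 0.318, 0.2349]
tool_rot: [-2.943, -1.1, -0.001]
force: [0.8, 0.5, 0.3]
grip_width: 0.092
```

Emit:
drive_tool --pt "100 1.5 37 0 0 0 0" --pt "100 1.5 37 0 0 0 0" --pt "100 1.5 37 0 0 0 0" --pt "100 1.5 37 0 0 0 0" --pt "100 1.5 37 0 0 0 0"

```text
clock: 1.6
position: [0.4904, 0.183, 0.2348]
tool_rot: [-2.943, -1.099, -0.001]
force: [-0.3, 1.9, 0.8]
grip_width: 0.0916
```

```bash
python3 -c "
from h import *
togo([.5144,.1585,.235],41)"
```

```text
clk 1.6 pos [0.4904 0.183  0.2348] ang 40.96 tilt z [ 3.e-04  2.e-04 -1.e+00] F [-0.33  1.88  0.82] T [ 0.    -0.104  0.025] w 0.0916 q [ 0.21  0.34  1.53  0.    1.27 -0.5 ]
shift now mm [ 2.  34.2 -0.1]
turn tool z -0.0007
shift after turn [ 2.  34.2 -0.1]
```

Emit:
drive_tool --pt "100 1.5 36 0 0 0 0" --pt "100 0 0 0 0 0 0" --pt "100 0 0 0 0 0 0"

```text
clock: 1.85
position: [0.515, 0.157, 0.2342]
tool_rot: [-2.945, -1.094, 0.001]
force: [0.6, -0.6, 0.8]
grip_width: 0.0919
```

```bash
python3 -c "
from h import *
d=snap('wrist','w1')
togo([.5144,.1585,.235],41)
print('pred top',proj(d,[.5144,.1585,.16]),'pred flange',proj(d,[.5144,.1585,.051]),'tcp',proj(d,d['state']['position']))"
```

```text
clk 1.9 pos [0.514  0.1581 0.2344] ang 40.87 tilt z [-1.e-03  3.e-04 -1.e+00] F [-0.54  0.61  0.76] T [-0.008  0.01   0.004] w 0.092 q [ 0.16  0.37  1.49  0.    1.29 -0.56]
shift now mm [ 0.6 -0.1 -0.6]
turn tool z -0.0022
shift after turn [ 0.6 -0.1 -0.6]
pred top [[279.67122629 223.16138245]] pred flange [[279.52637361 189.35630026]] tcp [[278.72771118 273.5938449 ]]
```

View pics/w1.png

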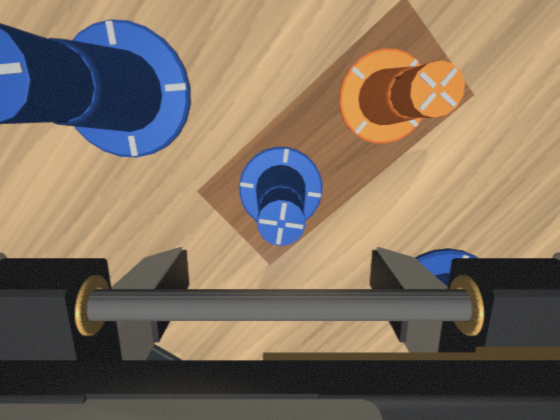

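Run:
```python
from h import *
d=snap('wrist');f=d['frame'];t=snap('top')
m=cv2.inRange(cv2.cvtColor(f,cv2.COLOR_BGR2HSV),(100,90,40),(128,255,255));k=np.zeros_like(m);k[140:250,230:330]=m[140:250,230:330]
c=max(cv2.findContours(k,0,1)[0],key=cv2.contourArea).reshape(-1,2)
fl=c[c[:,1]<196];e=cv2.fitEllipseDirect(fl);print('fl',e,onz(d,[e[0]],.051))
tp=c[(c[:,1]>226)];e=cv2.fitEllipseDirect(tp);print('tp',e,onz(d,[e[0]],.16))
mk=onz(d,[(286,156),(314,194),(247,185)],.051);ce=(mk[1]+mk[2])/2
q=mk-ce;print(ce,np.rad2deg(np.arctan2(q[:,1],q[:,0]))%90,np.linalg.norm(q,axis=1))
a=cv2.resize(f[140:255,225:335],None,fx=5,fy=5,interpolation=cv2.INTER_CUBIC);cv2.imwrite('pics/w1c.png',a)
for z in(.15,.17,.19,.21):print(z,onz(d,[(8,70)],z),onz(t,[(231,338)],z))
print(onz(t,[(238,320)],.009))
```

```text
fl ((281.1739196777344, 178.08863830566406), (56.589019775390625, 78.24465942382812), 92.6431655883789) [[0.50722525 0.16924607 0.051     ]]
tp ((280.702392578125, 225.8097381591797), (41.55030822753906, 45.99519348144531), 90.75170135498047) [[0.51527089 0.15856811 0.16      ]]
[0.51435566 0.16017942 0.051     ] [31.96328117 33.01440144 33.01440144] [0.03359795 0.03369446 0.03369446]
0.15 [[0.31699665 0.1213854  0.15      ]] [[0.3279357  0.14148744 0.15      ]]
0.17 [[0.32963536 0.12931257 0.17      ]] [[0.33305746 0.13947358 0.17      ]]
0.19 [[0.34227407 0.13723974 0.19      ]] [[0.33817923 0.13745973 0.19      ]]
0.21 [[0.35491278 0.14516691 0.21      ]] [[0.343301   0.13544587 0.21      ]]
[[0.33359999 0.13931787 0.009     ]]
```

View pics/w1c.png

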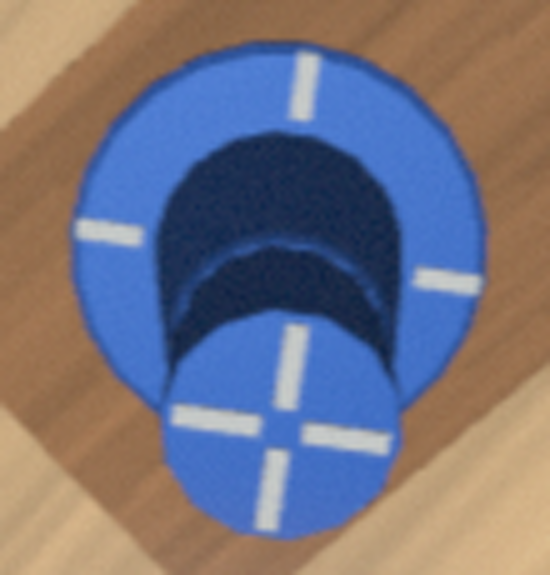

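```bash
python3 -c "
from h import *
togo([.515,.159,.130],41)"
```

```text
clk 2.0 pos [0.5134 0.1592 0.2347] ang 41.02 tilt z [-5.e-04  3.e-04 -1.e+00] F [ 0.73  0.15 -0.44] T [ 0.021  0.039 -0.001] w 0.0917 q [ 0.16  0.37  1.49  0.    1.29 -0.56]
shift now mm [  1.1   1.3 104.7]
turn tool z 0.0003
shift after turn [  1.1   1.3 104.7]
```

Emit:
drive_tool --pt "100 0.8 0.6 30 0 0 0" --pt "100 0 0 30 0 0 0" --pt "100 0 0 25 0 0 0" --pt "100 0 0 19 0 0 0" --pt "20 0 0 0 0 0 0" --squeeze 45

```text
clock: 2.42
position: [0.5119, 0.1594, 0.1273]
tool_rot: [-2.94, -1.102, 0.011]
force: [-0.4, -0.7, -0.4]
grip_width: 0.0883
```

Emit:
drive_tool --pt "15 0 0 0 0 0 0" --pt "15 0 0 0 0 0 0" --pt "15 0 0 0 0 0 0" --pt "15 0 0 0 0 0 0"

```text
clock: 2.75
position: [0.5158, 0.1589, 0.1322]
tool_rot: [2.942, 1.1, 0.004]
force: [0.5, 0.2, 0.5]
grip_width: 0.0634
```

```bash
python3 -c "
from h import *
togo([.515,.159,.130],41)"
```

```text
clk 2.75 pos [0.5158 0.1589 0.1322] ang 40.99 tilt z [ 2.8e-03  5.0e-04 -1.0e+00] F [0.47 0.2  0.52] T [-0.012  0.044  0.032] w 0.0634 q [ 0.16  0.47  1.63  0.    1.04 -0.56]
shift now mm [-0.6 -0.7  2.2]
turn tool z -0.0001
shift after turn [-0.6 -0.7  2.2]
```

Emit:
drive_tool --pt "15 0 0 1 0 0 0" --pt "15 0 0 0 0 0 0" --pt "15 0 0 0 0 0 0" --pt "15 0 0 0 0 0 0" --pt "15 0 0 0 0 0 0"

```text
clock: 3.17
position: [0.5152, 0.1585, 0.1298]
tool_rot: [-2.943, -1.099, -0.0]
force: [-0.2, 0.3, -0.1]
grip_width: 0.0331
```

Emit:
drive_tool --pt "15 0 0 0 0 0 0" --pt "15 0 0 0 0 0 0" --pt "15 0 0 0 0 0 0"

```text
clock: 3.42
position: [0.5152, 0.1585, 0.1298]
tool_rot: [-2.943, -1.099, -0.0]
force: [0.4, 0.5, 1.3]
grip_width: 0.0334
```

```bash
python3 -c "
from h import *
togo([.515,.159,.130],41)
d=snap('wrist','w2')"
```

```text
clk 3.4167 pos [0.5152 0.1585 0.1298] ang 40.96 tilt z [ 2.e-04  1.e-04 -1.e+00] F [0.4  0.48 1.33] T [-0.103  0.022 -0.024] w 0.0334 q [ 0.16  0.47  1.63  0.    1.04 -0.56]
shift now mm [ 0.2 -0.5 -0.2]
turn tool z -0.0006
shift after turn [ 0.2 -0.5 -0.2]
```

View pics/w2.png

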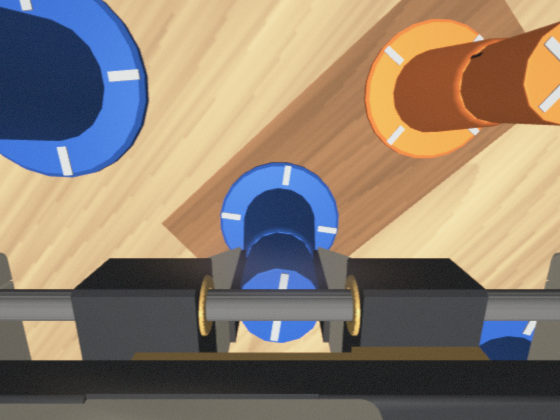

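Emit:
drive_tool --pt "15 0 0 -10 0 0 0" --pt "15 0 0 -30 0 0 0" --pt "15 0 0 -35 0 0 0" --pt "15 0 0 -35 0 0 0" --pt "15 0 0 -22 0 0 0"

```text
clock: 3.88
position: [0.5157, 0.1586, 0.2659]
tool_rot: [2.942, 1.099, 0.007]
force: [1.3, 0.1, -1.7]
grip_width: 0.0334
```

```bash
python3 -c "
from h import *
d=snap('wrist','w3')
togo([.5545,-.185,.262],-0.5)"
```

```text
clk 3.9333 pos [0.5172 0.1589 0.2695] ang 40.97 tilt z [ 0.0105  0.0017 -0.9999] F [1.5  0.83 3.35] T [-0.031 -0.08   0.   ] w 0.0334 q [ 0.16  0.34  1.43  0.    1.36 -0.56]
shift now mm [-197.4  284.     7.3]
turn tool z 0.7239
shift after turn [ 40.2 343.6   7.3]
```

View pics/w3.png

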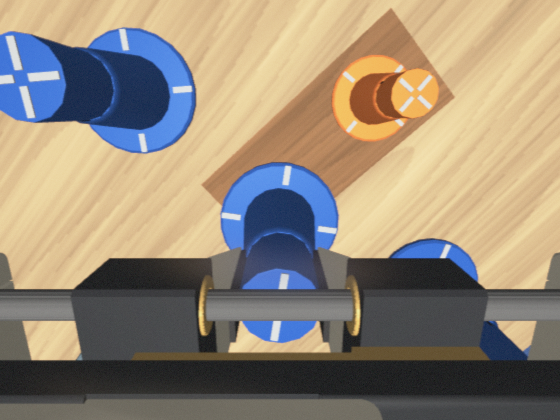

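The bobbin is held and clear of the stand. The flange is at (280,215) in the image, in the same place relative to the gripper as before the lift. Next I turn it and carry it to the socket.

Emit:
drive_tool --pt "15 0 0 0 0 0 0.1207" --pt "15 0 0 0 0 0 0.1207" --pt "15 0 0 0 0 0 0.1207" --pt "15 0 0 0 0 0 0.1207" --pt "15 0 0 0 0 0 0.1207"

```text
clock: 4.35
position: [0.5148, 0.1584, 0.2619]
tool_rot: [-3.137, -0.166, 0.001]
force: [-0.5, 0.2, -1.3]
grip_width: 0.0336
```

Emit:
drive_tool --pt "15 0 0 0 0 0 0.1207" --pt "15 4.4 38.2 0 0 0 0" --pt "15 4.4 38.2 0 0 0 0" --pt "15 4.4 38.2 0 0 0 0" --pt "15 4.4 38.2 0 0 0 0"

```text
clock: 4.77
position: [0.531, 0.0042, 0.2619]
tool_rot: [-3.142, 0.013, 0.0]
force: [0.9, -0.4, -1.7]
grip_width: 0.0335
```

Emit:
drive_tool --pt "15 4.4 38.2 0 0 0 0" --pt "15 4.4 38.2 0 0 0 0" --pt "15 4.4 38.2 0 0 0 0" --pt "15 4.4 38.2 0 0 0 0"

```text
clock: 5.1
position: [0.5471, -0.1492, 0.2619]
tool_rot: [-3.141, 0.015, 0.0]
force: [0.7, 0.2, -1.5]
grip_width: 0.0338
```

```bash
python3 -c "
from h import *
togo([.5545,-.185,.262],-0.5)"
```

```text
clk 5.1 pos [ 0.5471 -0.1492  0.2619] ang -0.53 tilt z [-2.e-04  3.e-04 -1.e+00] F [ 0.71  0.17 -1.54] T [-0.115  0.034 -0.025] w 0.0338 q [-0.4   0.4   1.36  0.    1.38 -0.39]
shift now mm [ 7.7 35.7 -0.1]
turn tool z -0.0005
shift after turn [ 7.7 35.7 -0.1]
```

Emit:
drive_tool --pt "15 2 10 -28 0 0 0" --pt "15 2 25 -27 0 0 0" --pt "15 3 35 0 0 0 0" --pt "15 0 30 0 0 0 0" --pt "15 0 0 0 0 0 0"

```text
clock: 5.52
position: [0.5528, -0.2527, 0.3164]
tool_rot: [3.139, -0.022, -0.001]
force: [-1.3, 0.3, -1.5]
grip_width: 0.0331
```

```bash
python3 -c "
from h import *
togo(None)
d=snap('wrist','w4')
togo(None)
t=snap('top','t4');s=snap('scene','s4')
print(proj(d,[.5545,-.185,.1]))
"
```

```text
clk 5.5167 pos [ 0.5528 -0.2527  0.3164] ang -0.8 tilt z [-6.0e-04 -2.2e-03 -1.0e+00] F [-1.3   0.28 -1.47] T [-0.003  0.07  -0.025] w 0.0331 q [-0.55  0.46  1.12 -0.    1.56 -0.54]
clk 5.5667 pos [ 0.5529 -0.2501  0.316 ] ang -0.75 tilt z [-1.2e-03  3.0e-04 -1.0e+00] F [-0.14  0.2  -1.93] T [-0.013  0.096 -0.022] w 0.0337 q [-0.55  0.46  1.13 -0.    1.56 -0.54]
[[279.6657677  119.39127386]]
```

View pics/w4.png

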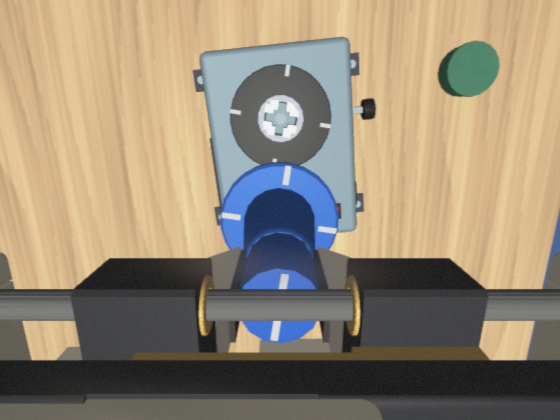

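View pics/s4.png

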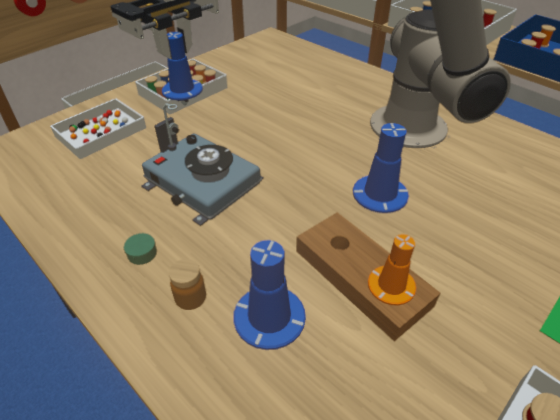

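The wrist view shows the socket at (281,118), the disc marks at (288,70), (325,126) and (236,112), and the held flange at (280,216) with its marks nearly parallel to those on the disc. I will measure these from enlarged crops.

```bash
python3 -c "
from h import *
d=snap('wrist')
f=d['frame'];np.save('w5.npy',d,allow_pickle=True);cv2.imwrite('pics/w5.png',f)
print(d['state']['position'],d['state']['clock'])
cv2.imwrite('pics/w5a.png',cv2.resize(f[60:175,225:340],None,fx=5,fy=5,interpolation=cv2.INTER_CUBIC))
cv2.imwrite('pics/w5b.png',cv2.resize(f[155:255,215:345],None,fx=5,fy=5,interpolation=cv2.INTER_CUBIC))
"
```

```text
[ 0.55327196 -0.24725162  0.31633229] 5.6667
```

View pics/w5a.png

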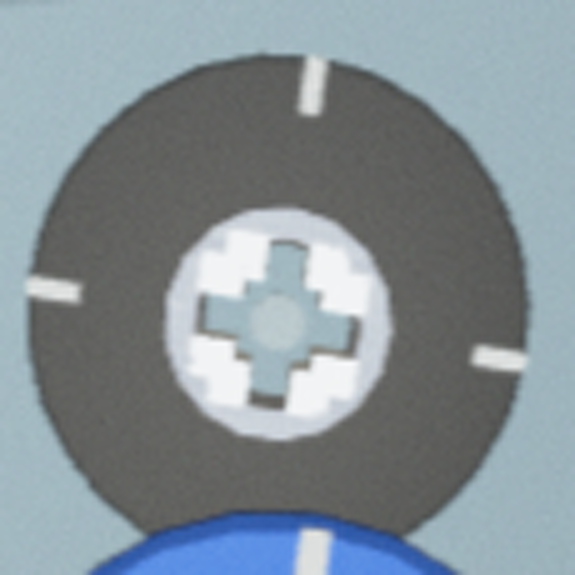

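View pics/w5b.png

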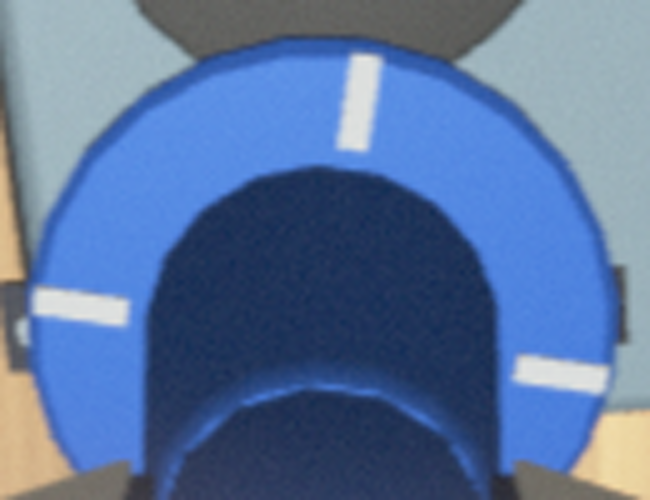

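Run:
```python
from h import *
d=np.load('w5.npy',allow_pickle=True).item()
tz=d['state']['position']
def cr(p,ox,oy,k=5): return (np.array(p,float)+.5)/k-.5+[ox,oy]
def ang(q):return np.rad2deg(np.arctan2(q[1],q[0]))%90
m=onz(d,cr([(313,86),(500,359),(54,291)],225,60),.09)
c=(m[1]+m[2])/2;print('disc centre',c,'ang',ang(m[1]-m[2]),ang(m[0]-c),'R',np.linalg.norm(m-c,axis=1))
k=onz(d,cr([(279,323)],225,60),.1)[0];print('collar',k)
print('slot tips', [ang(a) for a in [np.subtract(*onz(d,cr([(288,245),(268,402)],225,60),.1)),np.subtract(*onz(d,cr([(205,312),(352,335)],225,60),.1))]])
z=tz[2]-.079
b=onz(d,cr([(360,103),(561,373),(80,307)],215,155),z)
c2=(b[1]+b[2])/2;print('bob',c2,'ang',ang(b[1]-b[2]),ang(b[0]-c2),'R',np.linalg.norm(b-c2,axis=1))
print('bob minus tcp',c2-tz,'tcp goal',(k+c)/2-(c2-tz))
Rm=R.from_rotvec(d['state']['tool_rot']).as_matrix();print('bob in tool',Rm.T@(c2-tz))
t=snap('top')
togo(None)
```

```text
disc centre [ 0.55518902 -0.18433868  0.09      ] ang 80.96772347650172 80.89056990841604 R [0.04827668 0.04813763 0.04813763]
collar [ 0.55534423 -0.18359521  0.1       ]
slot tips [np.float64(81.94652099198498), np.float64(80.7528541831646)]
bob [ 0.55328222 -0.24672544  0.23733229] ang 81.19217418641703 80.65824325065118 R [0.03412365 0.03422373 0.03422373]
bob minus tcp [ 1.02594242e-05  5.26181288e-04 -7.90000000e-02] tcp goal [ 0.55525637 -0.18449313  0.174     ]
bob in tool [ 7.77679763e-05 -4.32472578e-04  7.90005310e-02]
clk 5.7667 pos [ 0.5536 -0.2463  0.3167] ang -0.47 tilt z [-3.e-04  8.e-04 -1.e+00] F [-0.02  0.43 -1.85] T [-0.13   0.063  0.017] w 0.0332 q [-0.55  0.45  1.13  0.    1.56 -0.54]
```

Emit:
drive_tool --pt "15 1.4 -31 0 0 0 0" --pt "15 0 -30.7 0 0 0 0" --pt "15 0 0 25 0 0 0" --pt "15 0 0 35 0 0 0" --pt "15 0 0 20 0 0 0"

```text
clock: 6.18
position: [0.5548, -0.1832, 0.2345]
tool_rot: [-3.14, 0.01, 0.003]
force: [-0.1, -0.1, -1.8]
grip_width: 0.033
```

Emit:
drive_tool --pt "15 0 0 0 0 0 0" --pt "15 0 0 0 0 0 0" --pt "15 0 0 0 0 0 0"

```text
clock: 6.43
position: [0.5564, -0.1856, 0.2386]
tool_rot: [3.14, -0.013, 0.004]
force: [0.6, 0.1, -1.4]
grip_width: 0.0334
```

```bash
python3 -c "
from h import *
togo([.555,-.1846,.234],-.6)
s=snap('scene','s6');f=s['frame']
cv2.imwrite('pics/s6c.png',cv2.resize(f[80:210,130:270],None,fx=4.5,fy=4.5,interpolation=cv2.INTER_CUBIC))
togo([.555,-.1846,.234],-.6)
"
```

```text
clk 6.4333 pos [ 0.5564 -0.1856  0.2386] ang -0.48 tilt z [ 0.0027 -0.0011 -1.    ] F [ 0.58  0.07 -1.41] T [-0.111  0.086 -0.002] w 0.0334 q [-0.45  0.45  1.34  0.    1.34 -0.44]
shift now mm [-1.5 -1.   4.6]
turn tool z 0.002
shift after turn [-1.5 -1.   4.6]
clk 6.4833 pos [ 0.5566 -0.1858  0.2389] ang -0.5 tilt z [ 0.0034 -0.0015 -1.    ] F [-0.58 -0.46 -0.47] T [-0.114  0.056 -0.002] w 0.0336 q [-0.45  0.45  1.34  0.    1.34 -0.44]
shift now mm [-1.6 -1.2  4.9]
turn tool z 0.0018
shift after turn [-1.6 -1.2  4.9]
```

View pics/s6c.png

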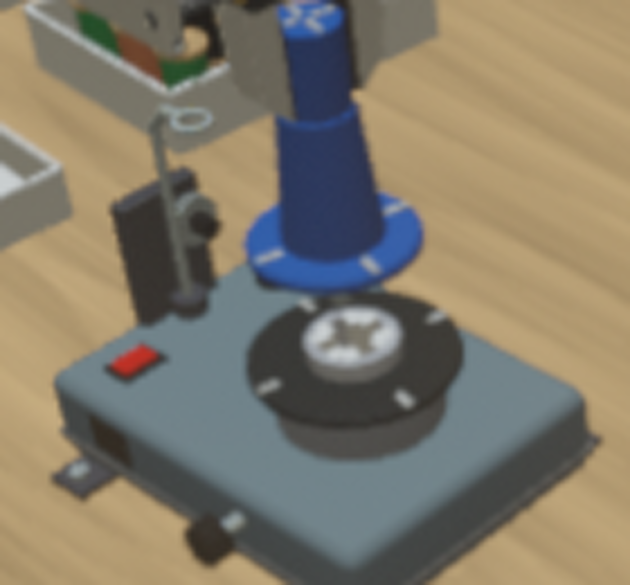

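Emit:
drive_tool --pt "15 0 0 0 0 0 0" --pt "15 0 0 0 0 0 0" --pt "15 0 0 0 0 0 0" --pt "15 0 0 0 0 0 0"

```text
clock: 6.82
position: [0.5557, -0.186, 0.2372]
tool_rot: [3.141, -0.015, 0.001]
force: [-0.5, -0.5, -1.2]
grip_width: 0.0334
```

```bash
python3 -c "
from h import *
togo([.555,-.1846,.234],-.6)
s=snap('scene')
print(proj(s,[[.555,-.1846,.234-.079],[.555,-.1846,.1],[.555,-.1846,.1+.145]]))
togo([.555,-.1846,.234],-.6)
t=snap('top','t6')
togo([.555,-.1846,.234],-.6)
"
```

```text
clk 6.8167 pos [ 0.5557 -0.186   0.2372] ang -0.54 tilt z [ 8.e-04 -3.e-04 -1.e+00] F [-0.5  -0.46 -1.2 ] T [-0.038  0.063  0.036] w 0.0334 q [-0.45  0.45  1.35  0.    1.34 -0.44]
shift now mm [-0.7 -1.4  3.2]
turn tool z 0.0011
shift after turn [-0.7 -1.4  3.2]
[[203.95548222 133.14950308]
 [206.96600764 154.20320466]
 [198.50781618  94.7663191 ]]
clk 6.8667 pos [ 0.5556 -0.1859  0.237 ] ang -0.54 tilt z [ 5.e-04 -2.e-04 -1.e+00] F [ 0.54  0.88 -1.16] T [-0.071  0.026 -0.036] w 0.0331 q [-0.45  0.45  1.35  0.    1.34 -0.44]
shift now mm [-0.7 -1.3  3. ]
turn tool z 0.0011
shift after turn [-0.7 -1.3  3. ]
clk 6.9167 pos [ 0.5556 -0.1859  0.2369] ang -0.54 tilt z [ 3.e-04 -0.e+00 -1.e+00] F [-0.04  0.22 -1.18] T [-0.099  0.042 -0.049] w 0.0332 q [-0.45  0.45  1.35  0.    1.34 -0.44]
shift now mm [-0.6 -1.3  2.9]
turn tool z 0.0011
shift after turn [-0.6 -1.3  2.9]
```

Emit:
drive_tool --pt "15 -0.6 -1.3 8 0 0 0" --pt "15 0 0 8 0 0 0" --pt "15 0 0 6 0 0 0" --pt "15 0 0 4 0 0 0" --pt "15 0 0 0 0 0 0" --squeeze 55

```text
clock: 7.33
position: [0.5544, -0.1842, 0.2091]
tool_rot: [-3.14, 0.015, 0.004]
force: [-0.0, 0.1, -0.8]
grip_width: 0.0331
```

```bash
python3 -c "
from h import *
togo([.555,-.1846,.185],-.6)
"
```

```text
clk 7.3333 pos [ 0.5544 -0.1842  0.2091] ang -0.53 tilt z [-0.0024  0.0013 -1.    ] F [-0.04  0.1  -0.84] T [-0.092  0.036 -0.02 ] w 0.0331 q [-0.45  0.47  1.39  0.    1.28 -0.44]
shift now mm [ 0.7  0.4 24.1]
turn tool z 0.0012
shift after turn [ 0.7  0.4 24.1]
```

Nose is in the bore with no contact force. Next I descend through the spline engagement height in small steps.

Emit:
drive_tool --pt "15 0 0 3 0 0 0" --pt "15 0 0 3 0 0 0" --pt "15 0 0 2 0 0 0" --pt "15 0 0 0 0 0 0"

```text
clock: 7.67
position: [0.5549, -0.1844, 0.2023]
tool_rot: [-3.141, 0.014, 0.001]
force: [-0.2, 0.3, -1.3]
grip_width: 0.0335
```

```bash
python3 -c "
from h import *
togo([.555,-.1846,.185],-.6)
"
```

```text
clk 7.6667 pos [ 0.5549 -0.1844  0.2023] ang -0.53 tilt z [-5.e-04  3.e-04 -1.e+00] F [-0.16  0.32 -1.27] T [-0.064  0.054  0.01 ] w 0.0335 q [-0.45  0.48  1.4   0.    1.26 -0.44]
shift now mm [ 0.2  0.2 17.3]
turn tool z 0.0013
shift after turn [ 0.2  0.2 17.3]
```

Emit:
drive_tool --pt "15 0 0 3 0 0 0" --pt "15 0 0 2 0 0 0" --pt "15 0 0 0 0 0 0"

```text
clock: 7.92
position: [0.5548, -0.1844, 0.1973]
tool_rot: [-3.141, 0.014, 0.001]
force: [-0.7, 0.8, -1.7]
grip_width: 0.033
```

Emit:
drive_tool --pt "15 0 0 3 0 0 0" --pt "15 0 0 2 0 0 0" --pt "15 0 0 0 0 0 0"

```text
clock: 8.17
position: [0.5552, -0.1846, 0.1929]
tool_rot: [3.141, -0.014, 0.001]
force: [0.1, -0.3, 3.4]
grip_width: 0.0335
```

```bash
python3 -c "
from h import *
togo([.555,-.1846,.185],-.6)
"
```

```text
clk 8.1667 pos [ 0.5552 -0.1846  0.1929] ang -0.53 tilt z [ 9.e-04 -3.e-04 -1.e+00] F [ 0.13 -0.33  3.36] T [-0.097  0.08  -0.013] w 0.0335 q [-0.45  0.49  1.42  0.    1.24 -0.44]
shift now mm [-0.3 -0.   7.9]
turn tool z 0.0013
shift after turn [-0.3 -0.   7.9]
```

Emit:
drive_tool --pt "15 0 0 3 0 0 0" --pt "15 0 0 2 0 0 0" --pt "15 0 0 1.5 0 0 0" --pt "15 0 0 0 0 0 0" --squeeze 60

```text
clock: 8.5
position: [0.5553, -0.1846, 0.1869]
tool_rot: [3.141, -0.014, 0.002]
force: [-1.2, -0.1, 6.8]
grip_width: 0.0335
```

Emit:
drive_tool --pt "15 0 0 1 0 0 0" --pt "15 0 0 0 0 0 0" --pt "15 0 0 0 0 0 0"

```text
clock: 8.75
position: [0.5553, -0.1847, 0.1863]
tool_rot: [3.141, -0.014, 0.003]
force: [-1.4, 1.4, 9.1]
grip_width: 0.0331
```

Emit:
drive_tool --pt "15 0 0 1 0 0 0" --pt "15 0 0 0 0 0 0" --pt "15 0 0 0 0 0 0"

```text
clock: 9.0
position: [0.5554, -0.1847, 0.1855]
tool_rot: [3.141, -0.014, 0.003]
force: [-1.6, 1.2, 8.8]
grip_width: 0.033
```

```bash
python3 -c "
from h import *
togo([.555,-.1846,.185],-.6)
"
```

```text
clk 9.0 pos [ 0.5554 -0.1847  0.1855] ang -0.53 tilt z [ 1.8e-03 -9.0e-04 -1.0e+00] F [-1.57  1.22  8.75] T [0.075 0.518 0.006] w 0.033 q [-0.45  0.49  1.43 -0.    1.22 -0.44]
shift now mm [-0.4 -0.1  0.5]
turn tool z 0.0013
shift after turn [-0.4 -0.1  0.5]
```

Emit:
drive_tool --pt "15 0 0 1 0 0 0" --pt "15 0 0 0 0 0 0" --pt "15 0 0 0 0 0 0"

```text
clock: 9.25
position: [0.5554, -0.1847, 0.1848]
tool_rot: [3.14, -0.014, 0.003]
force: [-2.2, 0.2, 11.0]
grip_width: 0.0333
```

Emit:
drive_tool --pt "15 0 0 1 0 0 0" --pt "15 0 0 0 0 0 0" --pt "15 0 0 0 0 0 0"

```text
clock: 9.5
position: [0.5555, -0.1847, 0.1848]
tool_rot: [3.14, -0.014, 0.005]
force: [-2.9, 2.3, 16.1]
grip_width: 0.0334
```

Emit:
drive_tool --pt "15 0 0 1 0 0 0" --pt "15 0 0 0 0 0 0" --pt "15 0 0 0 0 0 0"

```text
clock: 9.75
position: [0.5555, -0.1848, 0.1847]
tool_rot: [3.14, -0.014, 0.006]
force: [-4.9, 1.7, 21.1]
grip_width: 0.0332
```

```bash
python3 -c "
from h import *
togo([.555,-.1846,.185],-.6)
s=snap('scene','s8');f=s['frame']
cv2.imwrite('pics/s8c.png',cv2.resize(f[80:210,130:270],None,fx=4.5,fy=4.5,interpolation=cv2.INTER_CUBIC))
d=snap('wrist','w8')
togo(None)
"
```

```text
clk 9.75 pos [ 0.5555 -0.1848  0.1847] ang -0.51 tilt z [ 0.0036 -0.002  -1.    ] F [-4.91  1.75 21.13] T [ 0.373  1.445 -0.019] w 0.0332 q [-0.45  0.49  1.43 -0.    1.21 -0.44]
shift now mm [-0.5 -0.2 -0.3]
turn tool z 0.0015
shift after turn [-0.5 -0.2 -0.3]
clk 9.85 pos [ 0.5556 -0.1848  0.1847] ang -0.51 tilt z [ 0.0037 -0.002  -1.    ] F [-4.94  2.1  22.26] T [ 0.35   1.474 -0.017] w 0.0331 q [-0.45  0.49  1.43 -0.    1.21 -0.44]
```

View pics/s8c.png

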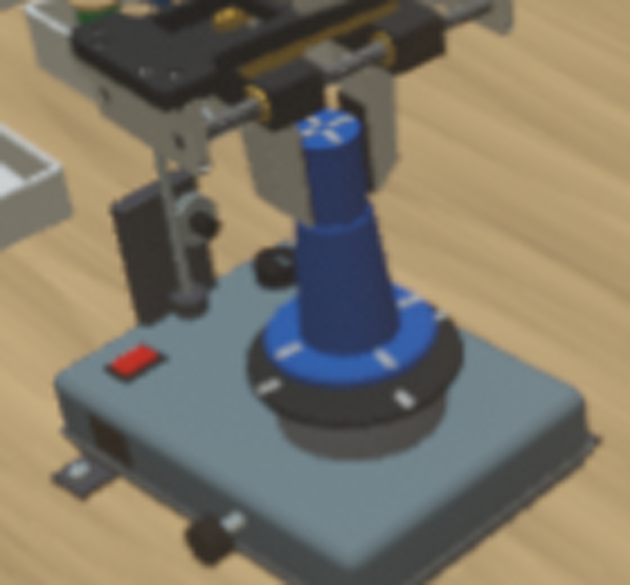

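View pics/w8.png

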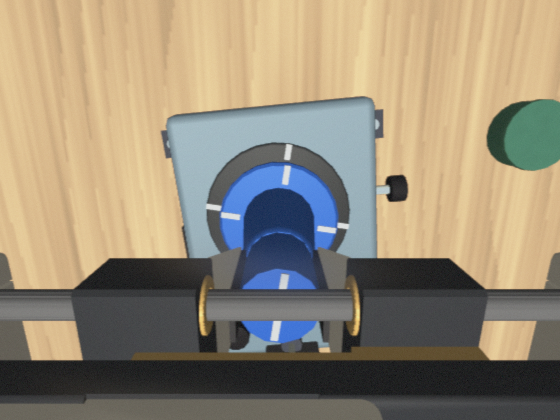

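The bobbin is at the bottom: z stopped at 0.1848 while the force climbed from 10 to 22 N. The flange sits in the same place in the wrist image (280,215), so it has not slipped. I will relieve the small side load (Fx about -5 N) and check that the bobbin holds.

Emit:
drive_tool --pt "15 -0.8 -0.2 0 0 0 0" --pt "15 0 0 0 0 0 0" --pt "15 0 0 0 0 0 0" --pt "15 0 0 0 0 0 0"

```text
clock: 10.18
position: [0.5553, -0.1847, 0.1848]
tool_rot: [3.139, -0.014, 0.008]
force: [-3.0, 1.6, 20.5]
grip_width: 0.0331
```

```bash
python3 -c "
from h import *
togo([.555,-.1846,.185],-.6)
"
```

```text
clk 10.1833 pos [ 0.5553 -0.1847  0.1848] ang -0.52 tilt z [ 0.0051 -0.0024 -1.    ] F [-3.03  1.59 20.5 ] T [ 0.296  1.02  -0.064] w 0.0331 q [-0.45  0.49  1.43  0.    1.21 -0.44]
shift now mm [-0.3 -0.1 -0.3]
turn tool z 0.0014
shift after turn [-0.3 -0.1 -0.3]
```

Emit:
drive_tool --pt "15 0 0 0 0.0025 -0.005 0" --pt "15 0 0 0.5 0 0 0" --pt "15 0 0 0 0 0 0" --pt "15 0 0 0 0 0 0"

```text
clock: 10.52
position: [0.5556, -0.1848, 0.1847]
tool_rot: [3.141, -0.014, 0.002]
force: [-3.6, 1.6, 22.9]
grip_width: 0.0333
```

```bash
python3 -c "
from h import *
togo([.555,-.1846,.185],-.6)
d=snap('wrist','w9')
"
```

```text
clk 10.5167 pos [ 0.5556 -0.1848  0.1847] ang -0.52 tilt z [ 1.e-03 -2.e-04 -1.e+00] F [-3.64  1.61 22.94] T [ 0.321  0.889 -0.012] w 0.0333 q [-0.45  0.49  1.43  0.    1.22 -0.44]
shift now mm [-0.6 -0.2 -0.3]
turn tool z 0.0014
shift after turn [-0.6 -0.2 -0.3]
```

Emit:
drive_tool --pt "15 0 0 0 0 0 0" --pt "15 0 0 0 0 0 0" --pt "15 0 0 0 0 0 0" --pt "15 0 0 0 0 0 0" --pt "15 0 0 0 0 0 0"

```text
clock: 10.98
position: [0.5556, -0.1848, 0.1847]
tool_rot: [3.141, -0.014, 0.002]
force: [-3.7, 1.6, 22.5]
grip_width: 0.033
```

```bash
python3 -c "
from h import *
togo([.555,-.1846,.185],-.6)
d=snap('wrist','w10')
f=d['frame'];z=d['state']['position'][2]
cv2.imwrite('pics/w10c.png',cv2.resize(f[130:260,195:365],None,fx=4.5,fy=4.5,interpolation=cv2.INTER_CUBIC))
snap('top','t10')
"
```

```text
clk 10.9833 pos [ 0.5556 -0.1848  0.1847] ang -0.52 tilt z [ 1.e-03 -2.e-04 -1.e+00] F [-3.65  1.56 22.55] T [ 0.274  0.908 -0.037] w 0.033 q [-0.45  0.49  1.43  0.    1.22 -0.44]
shift now mm [-0.6 -0.2 -0.3]
turn tool z 0.0015
shift after turn [-0.6 -0.2 -0.3]
```

View pics/w10c.png

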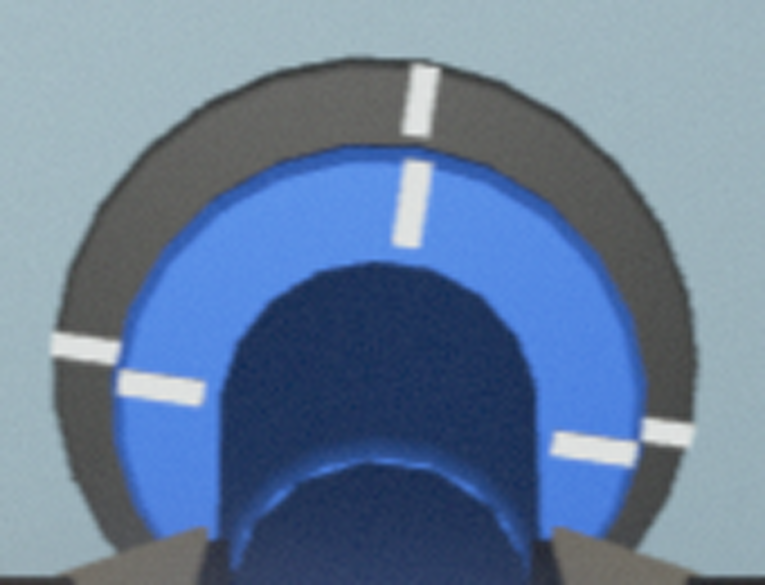

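View pics/t10.png

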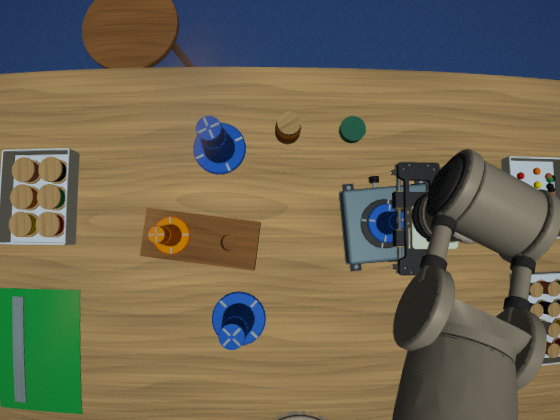

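The bobbin marks line up with the disc marks, the pose and a downward push of about 23 N held steady for 0.5 s, and the other objects are where they were. I am handing the job in now.

```bash
python3 -c "
from h import *
togo(None)
print(sign_off())"
```

```text
clk 11.0833 pos [ 0.5556 -0.1848  0.1847] ang -0.52 tilt z [ 1.e-03 -2.e-04 -1.e+00] F [-3.57  2.49 22.91] T [ 0.303  0.845 -0.01 ] w 0.0332 q [-0.45  0.49  1.43  0.    1.22 -0.44]
the job is handed in; nothing more can be done
None
```

The blue bobbin is seated in the winder's spindle socket, with the gripper still holding it pressed down so you can do up the locking screw. I took it from the stand by the neck, turned it about -41.5° to line up the splines, and lowered it in. The job was handed in at 11.1 s.

**Last checks:**
- **Depth:** the tool stopped hard at z 0.1847 m against about 0.185 m expected for fully home. It stayed there as the push rose to about 23 N, roughly twice the spring's 11 N. There was no direct plunger reading; I judged "home" from this height and force.
- **Mesh and grip:** the splines went in without catching. The flange marks line up with the disc marks, the grip is steady at 33 mm opening, and the bobbin has not slipped.
- **Tilt and side load:** the tool is tilted by about 0.001 rad. A side force of about 4 N remains after I trimmed it slightly.
- **Other objects:** the last top view shows the orange bobbin, the button jar, the green tin and both larger blue bobbins where they were.
- **Disagreement between views:** the cameras differed by 1 to 2 mm on the socket position. I aimed between the top and wrist camera results, which is within the socket's play.

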